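# Swap the pack in a finned charging dock

## Robot

A 6-joint arm with a two-finger parallel gripper is mounted at the origin on the work surface. World frame = base frame: x ahead of the robot, y to its left, z up, the work surface at z = 0. Lengths are in m, angles in degrees, forces in N, time in s.
With the tool pointing down it reaches from about 0.25 to 0.775 m from the base axis. Payload 4 kg.
Tool frame: the origin (TCP) lies midway between the tips of the shut fingers; the grasp point (between the pads) lies 19 mm behind it; z points along the fingers, y is the line along which they close (so a half turn about z gives the same grasp; the last joint's range is limited). The gripper opens to 94 mm and grips with 3 to 60 N. Pads are 16 mm wide; open, the fingers measure 119 mm over their backs; the gripper's body (75 mm by 177 mm) begins 78 mm behind the grasp point.
Start: joints at [-74.548, 4.996, 78.535, -0, 96.463, -5.907], TCP at [0.2, -0.512, 0.206] pointing down, gripper open.
Joint ranges: [-177.83, 177.83], [-43.37, 116.18], [15.69, 146.23], [-61.86, 241.86], [9.47, 152.12], [-147.06, 147.06]. Speed limits (degrees/s): [159.86, 159.86, 180, 180, 180, 180].

## Interface

Orientations are given as [roll, pitch, yaw] about the fixed x, y, z axes, in that order (R = Rz(yaw) Ry(pitch) Rx(roll)).
In Python, from bench import get_state, read_camera, job_done, search_frame, trace gives the robot as it stands.
- The arm moves only by the tool move_arm, never from a script. Its arguments are lists of equal length, an entry for each row: "dp": the shift along the tool's x, y, z in m, a list of three; "twist": the turn, a rotation vector about the tool's x, y, z in degrees, a list of three; "hand": the closure, from 0 (fully open) to 1 (shut). A call has 1 to 8 rows; each row is the pose to reach, as a shift and turn from the pose commanded when the call began, along the tool's axes at that moment; what a row does not reach only later rows make up. A row lasts 1/12 s, in which the tool goes at most 41.7 mm and 7.16 degrees, less where a joint would pass 70% of its speed; a pose out of reach is approached as far as the arm can. A call with a gripper value outside its range is refused whole. The fingers move at their own pace and stop on an object; the grip force is fixed at half the most. Time passes only in rows, so rows that repeat a pose let the fingers close. It gives the time, the measured TCP pose, the force, the opening and the grip force at its end, in the units of the state.
- get_state(): the state, without advancing time (a new reading comes with each control period).
- read_camera(name): name is "side" or "top"; returns a dict with "img" (384x512x3 uint8, red, green, blue), "intrinsics" (3x3 intrinsics, pixels), "R" (3x3) and "t" (3): a world point X has camera coordinates R X + t. Camera axes: x right, y down, z forward; pixel columns grow to the right and rows downward; lengths in m; the calibration is good to about 2 mm. A picture is of the moment at which its call begins. There is no depth.
- job_done(): hands the job in; it is judged then, once.
Trained networks look in a picture, given as the dict that the camera call returned (one of the last four; its "shot" number tells which), for a name from the list of things; names that differ only in an ending like _2 or _b are one class to them, and where a whole thing is asked for, a point or a joint stands for the part that bears it (a point fixed in the world has none). Each returns a list of dicts, best first, with "confidence" (0 to 1); they miss things now and then, are a little off and sometimes report something else, mostly with a low value. They report only what shows in the picture. A call takes as long as a camera call. They do not tell look-alikes from the thing itself.
- search_frame(picture, target): "position" ([x, y, z] in m, in world coordinates, good to about 4 mm: the middle of the surface that is visible of it).
- trace(picture, target): "region" (384x512 bool, what is visible of it).
The state is a dict: "t": time; "joints": joint angles; "qvel": joint speeds; "joint_efforts": joint torques, N m; "eef_pos": TCP position; "tool_rot": TCP orientation; "contact_force": force on the tool from outside, world axes, zero at the start; "ft_torque": the same for the moment, N m; "width": opening from 0.0 (shut) to 1.0 (fully open); "grasp_force": force on a finger pad.
Only numpy, scipy, OpenCV 4.12 (cv2) and the standard library are available. Lean on these libraries where they do the work, as an engineer would, in place of code of your own. Each camera call takes 0.05 s, during which the arm holds its last target. There are 200 camera calls.

## Task

Swap the battery pack in the charging dock: lift the grey pack out and set it down upright in the yellow tray, then press the copper contact finger on the dock down to its yellow stop for a moment and let it spring back, to feel that it is still springy. Then lower the red pack so that its fins slide between the dock's fins until it is fully home with its ends level with the ends of the dock's fins, and swing the blue latch fully shut over it. Do not drop either pack, and leave the mouse, the screwdriver and the wheels alone.

Things in the scene. Friction and masses are not known exactly. Their poses are not given: they have to be found in the camera images.
- dock: Fixed charging dock: black housing 150 (x) x 170 (y) x 30 mm high. Origin: centre of its underside, z up. On it, centred on y = -30 mm, five upright aluminium fins run along the dock's x: 120 mm long (x -60 to +60), 4.5 mm thick, pitch 15 mm (y -60, -45, -30, -15, 0), from z = 30 (the floor between them) to z = 53 mm. At y = +55 mm a copper contact finger lies along x; at the corner x = +54, y = -76 mm stands the latch post.
- dock_seat (a point): Point on the dock where the origin of a fully seated pack belongs: the middle of the floor between the fins, 30 mm above the table, at dock x 0, y -30 mm. Axes as the dock's.
- finger (a joint): Contact finger: springy copper leaf 90 x 22 x 2.5 mm, clamped at its +x end (dock x +50 mm, axis along y) in a grey block (top 54 mm high), free at its -x end. Value in rad: 0 at rest (top face 57 mm above the table), 0.14 when its tip is pressed down on the stop, some 11 mm lower; it springs back by itself. About 5 N at the tip brings it to the stop, then it is rigid; above 0.12 counts as on the stop.
- finger_tip (a point): The place to press: on the top face of the contact finger, 10 mm from its free end (dock x -30, y +55, z 57 mm at rest).
- latch (a joint): Blue L-shaped turn latch on the post, turning about a vertical axis; stays where it is left. Value in rad: 0 shut, up to 1.75 open; it opens clockwise seen from above, so is shut anticlockwise. Shut, its nose (42 mm long, 14 mm wide, underside 66 mm and top 74 mm above the table) points to the dock's +y over the end of the pack's plate, and its handle arm points to the dock's +x. Open (about 1.5), the arm points to the dock's -y. Friction about 0.04 N m.
- latch_pivot (a point): On the latch's axis of turning (fixed to the dock), at the height of the latch's underside, 66 mm above the table.
- latch_knob (a point): On the axis of the upright round blue knob of the latch, 16 mm diameter, standing from 74 to 112 mm above the table, 48 mm from the latch's axis. This point lies 93 mm above the table, the height to grip.
- red_pack: Charged pack, loose, about 0.35 kg, standing on its fins on the desk. Origin: centre of its underside, z up. Four aluminium fins run along its x: 120 mm long, 4.5 mm thick, pitch 15 mm (y -22.5, -7.5, 7.5, 22.5), z 0 to 24 mm; above them a plate 120 x 64 x 8 mm (z 24 to 32); on the plate, centred, the red battery case to grip: 64 (x) x 34 (y) mm, z 32 to 68 mm. Either way round fits the dock; seated there is 3 mm play each side of every fin.
- grey_pack: Spent pack, loose, the same shape and size as the red pack but with a grey case; at the start it sits in the dock, its fins between the dock's.
- tray: Yellow fixed open tray 180 (x) x 130 (y) x 22 mm high, walls and floor 4 mm thick. Origin: centre of its underside.
- mouse: Black computer mouse, 110 x 62 x 34 mm, loose; not to be disturbed.
- screwdriver: Screwdriver 190 mm long with a red handle, loose, lying beyond the dock; not to be disturbed.
- wheels: Pair of black toy wheels 60 mm in diameter on an axle with a grey block, 126 mm wide, loose; not to be disturbed.
Not all that is in view belongs to the job. Leave any green or purple look-alike of the red_pack alone.

How it is judged:
By the outcome, as a careful person would: the job done as asked, in the order asked, and still so for the second after the job is handed in, with the robot touching nothing.
It also fails if it takes over 64 s, if anything falls off the work surface, if the arm or the gripper's body presses on something with over 40 N, if the wrist force passes 120 N, or if a joint passes its speed limit or range.

## Working session

There is one attempt and no reset: what is moved stays moved. The work goes in short steps, Python scripts to look and compute and a tool call to move; the robot and the scene stay as the last step left them, time stands still between calls to the robot, and variables do not carry over. Pictures are saved under pics/ and viewed, at most 10 in all, crops included, and the job is handed in when it is done.

Besides the shell and the picture viewer there is one more tool, called as name(argument=value, ...), one argument or row to a line, values as JSON. move_arm: Moves the arm, as the interface text tells. Its arguments: {"type":"object","properties":{"dp":{"type":"array","items":{"type":"array","items":{"type":"number"}}},"twist":{"type":"array","items":{"type":"array","items":{"type":"number"}}},"hand":{"type":"array","items":{"type":"number"}}},"required":["dp","twist","hand"]}

```bash
mkdir -p pics; ls; cat > h.py <<'E'
import numpy as np,cv2
from bench import *
def proj(c,X):
    X=np.atleast_2d(X);p=(c["R"]@X.T).T+c["t"];q=(c["intrinsics"]@p.T).T;return q[:,:2]/q[:,2:]
def ray(c,uv,z):
    d=c["R"].T@np.linalg.inv(c["intrinsics"])@np.array([uv[0],uv[1],1.]);o=-c["R"].T@c["t"];return o+d*(z-o[2])/d[2]
def save(c,n): cv2.imwrite("pics/"+n,c["img"][...,::-1])
E
python3 - <<'E'
from h import *
np.set_printoptions(precision=4,suppress=True)
a=read_camera("top");b=read_camera("side")
cv2.imwrite("pics/a.png",np.vstack([cv2.resize(x["img"],(400*2//2+0,300)) for x in(a,b)])[...,::-1])
save(a,"top0.png");save(b,"side0.png")
for c,n in((a,"top"),(b,"side")):
    print(n,-c["R"].T@c["t"])
    for t in["dock","finger","finger_tip","latch","latch_knob","latch_pivot","dock_seat","red_pack","grey_pack","tray","mouse","wheels"]:
        try:print(t,[(np.round(r["position"],4),round(r["confidence"],2)) for r in search_frame(c,t)[:3]])
        except Exception as e:print(t,e)
s=get_state();print({k:np.round(v,3) for k,v in s.items()})
E
```

```text
pics
top [0.3326 0.0694 1.5046]
dock [(array([ 0.5071, -0.0123,  0.0251]), 0.7)]
finger [(array([0.5273, 0.0178, 0.0625]), 0.75)]
finger_tip [(array([0.5269, 0.0121, 0.0551]), 0.54)]
latch [(array([ 0.5237, -0.1383,  0.0705]), 0.73)]
latch_knob [(array([ 0.5259, -0.1288,  0.0722]), 0.71)]
latch_pivot [(array([ 0.5096, -0.0156,  0.0243]), 0.89), (array([ 0.7415, -0.0244,  0.0254]), 0.51)]
dock_seat [(array([ 0.7403, -0.0256,  0.0224]), 0.36)]
red_pack [(array([0.63  , 0.1637, 0.032 ]), 0.96), (array([0.4064, 0.4331, 0.0333]), 0.85), (array([0.2788, 0.2479, 0.0323]), 0.77)]
grey_pack []
tray [(array([ 0.5062, -0.3168,  0.0051]), 0.72), (array([ 0.5249, -0.1329,  0.0728]), 0.22)]
mouse [(array([0.6944, 0.3254, 0.0269]), 0.81)]
wheels [(array([ 0.6875, -0.2964,  0.0367]), 0.74)]
side [-0.0703  0.7371  1.1849]
dock [(array([0.5033, 0.002 , 0.0224]), 0.86)]
finger [(array([0.5269, 0.0167, 0.0616]), 0.75)]
finger_tip [(array([0.5273, 0.0166, 0.0583]), 0.44)]
latch [(array([ 0.5215, -0.1401,  0.0787]), 0.74)]
latch_knob [(array([ 0.5157, -0.1419,  0.0721]), 0.56)]
latch_pivot [(array([ 0.503
[... 248 characters left out ...]
0513,  0.0662]), 0.92), (array([0.6919, 0.3287, 0.0251]), 0.63)]
tray [(array([ 0.5045, -0.3203,  0.0024]), 0.91)]
mouse [(array([0.6899, 0.3308, 0.028 ]), 0.64)]
wheels [(array([ 0.6805, -0.2936,  0.0352]), 0.63)]
{'t': np.float64(1.3), 'joints': array([-74.547,   4.996,  78.536,  -0.001,  96.463,  -5.908]), 'qvel': array([-0.032,  0.047,  0.016, -0.091, -0.006,  0.016]), 'joint_efforts': array([  0.   , -34.004, -30.26 ,   0.072,   0.024,  -0.   ]), 'eef_pos': array([ 0.2  , -0.512,  0.206]), 'tool_rot': array([179.994,   0.001,  21.361]), 'contact_force': array([0.076, 0.192, 0.493]), 'ft_torque': array([-0.052,  0.018,  0.042]), 'grasp_force': np.float64(0.0), 'width': np.float64(0.999)}
```

View pictures.

```bash
python3 - <<'E'
import cv2
a=cv2.imread("pics/top0.png");cv2.imwrite("pics/top0b.png",cv2.resize(a,(800,600),interpolation=cv2.INTER_CUBIC))
a=cv2.imread("pics/side0.png");cv2.imwrite("pics/side0b.png",cv2.resize(a,(800,600),interpolation=cv2.INTER_CUBIC))
E
```

```text
(no output)
```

View pics/top0b.png

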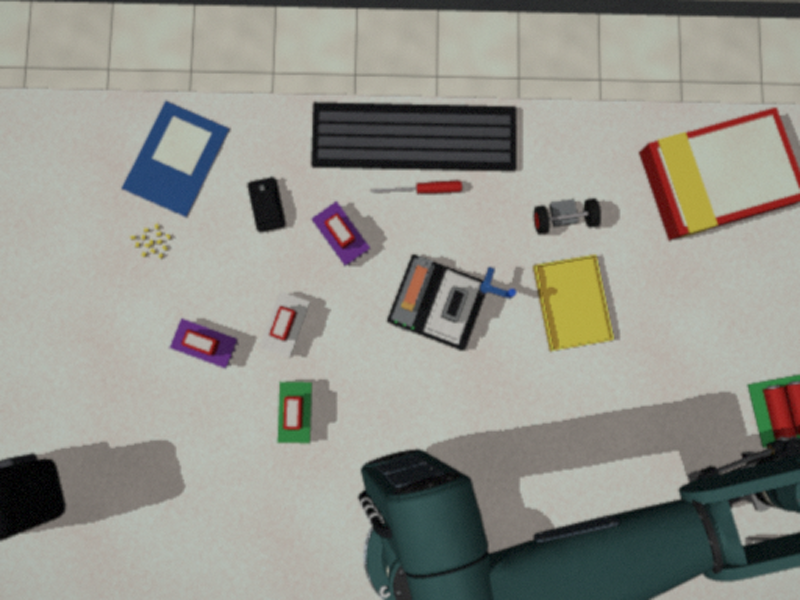

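View pics/side0b.png

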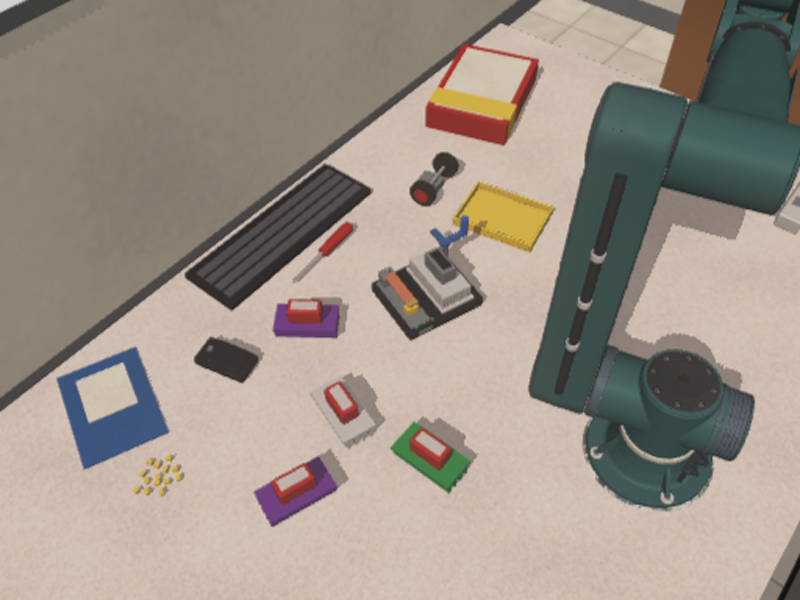

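```bash
python3 - <<'E'
import cv2,numpy as np
a=cv2.imread("pics/top0.png");b=cv2.imread("pics/side0.png")
z=lambda i,x,y,w,h:cv2.resize(i[y:y+h,x:x+w],(w*5,h*5),interpolation=cv2.INTER_CUBIC)
A=z(a,240,155,100,75) ; B=z(b,230,130,90,90)
C=z(a,165,180,50,55) ; D=z(b,192,232,60,60)
o=np.zeros((600,800,3),np.uint8)
def g(i,x,y,w,h,k):
    return cv2.resize(i[y:y+h,x:x+w],(w*k,h*k),interpolation=cv2.INTER_CUBIC)
o[:300,:400]=g(a,240,155,100,75,4); o[:300,400:800]=g(b,230,140,100,75,4)
o[300:540,:240]=g(a,165,180,60,60,4); o[300:540,250:490]=g(b,192,232,60,60,4); o[300:540,500:800]=g(b,280,110,75,60,4)
cv2.imwrite("pics/crop.png",o)
E
```

```text
(no output)
```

View pics/crop.png

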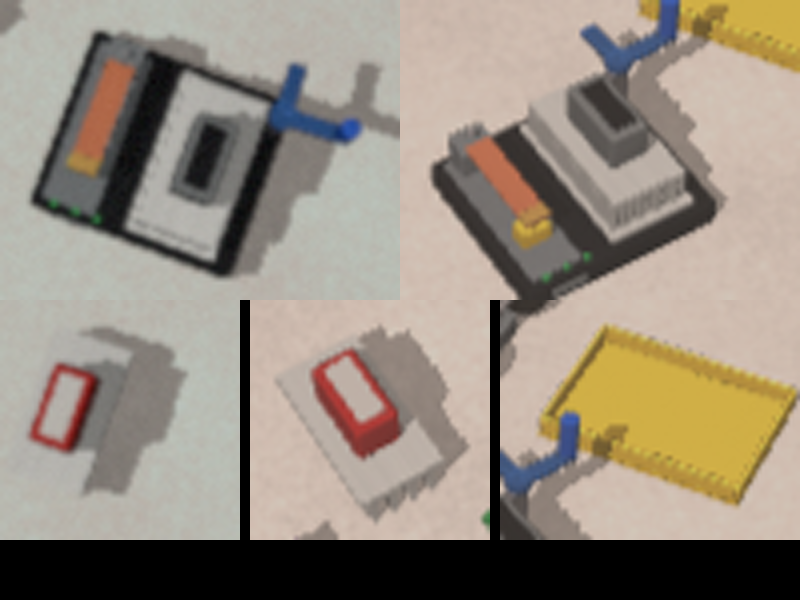

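```bash
cat >> h.py <<'E'
from scipy.optimize import least_squares
def fit(obs,x0):
    "obs: list of (cam,uv,xyz_model); pose x,y,yaw(deg)"
    def T(p,m):
        a=np.radians(p[2]);return np.array([p[0]+m[0]*np.cos(a)-m[1]*np.sin(a),p[1]+m[0]*np.sin(a)+m[1]*np.cos(a),m[2]])
    f=lambda p:np.concatenate([proj(c,T(p,m))[0]-uv for c,uv,m in obs])
    r=least_squares(f,x0,x_scale=[.01,.01,5],loss='soft_l1',f_scale=1.);return r.x,np.round(f(r.x),1)
E
python3 - <<'E'
from h import *
np.set_printoptions(precision=4,suppress=True)
a=read_camera("top");b=read_camera("side")
ta=lambda U,V:np.array([240+(U+.5)/4-.5,155+(V+.5)/4-.5]); sb=lambda U,V:np.array([230+(U-400+.5)/4-.5,140+(V+.5)/4-.5])
tr=lambda U,V:np.array([165+(U+.5)/4-.5,180+(V-300+.5)/4-.5]); sr=lambda U,V:np.array([192+(U-250+.5)/4-.5,232+(V-300+.5)/4-.5])
st=lambda U,V:np.array([280+(U-500+.5)/4-.5,110+(V-300+.5)/4-.5]); tt=lambda U,V:np.array([U,V])*.64
m=lambda *v:np.array(v)/1000
d=[(a,ta(97,33),m(75,85,30)),(a,ta(33,203),m(-75,85,30)),(a,ta(222,275),m(-75,-85,20)),(b,sb(433,170),m(75,85,25)),(b,sb(716,211),m(-75,-85,28))]
print("dock",*fit(d,[.5,0,-20]))
P=lambda f,l,z0:[]
g=[(a,ta(185,70),m(60,32,62)),(a,ta(133,222),m(-60,32,62)),(a,ta(215,260),m(-60,-32,62)),(b,sb(525,95),m(60,32,62)),(b,sb(685,170),m(-60,-32,62)),(b,sb(613,215),m(-60,32,62))]+[(a,ta(*q),m(*w,98)) for q,w in(((203,112),(32,17)),((240,122),(32,-17)),((207,203),(-32,-17)),((168,190),(-32,17)))]
print("grey",*fit(g,[.5,-.04,-20]))
r=[(a,tr(*q),m(*w,68)) for q,w in(((60,363),(32,17)),((98,375),(32,-17)),((70,450),(-32,-17)),((30,437),(-32,17)))]+[(b,sr(*q),m(*w,68)) for q,w in(((313,370),(32,17)),((350,350),(32,-17)),((398,412),(-32,-17)),((360,432),(-32,17)))]+[(b,sr(277,380),m(60,32,32)),(b,sr(370,500),m(-60,32,32)),(b,sr(440,457),m(-60,-32,32))]
print("red",*fit(r,[.42,.27,-20]))
t=[(b,st(*q),m(*w,22)) for q,w in(((607,326),(90,-65)),((797,398),(-90,-65)),((740,490),(-90,65)),((543,415),(90,65)))]+[(a,tt(*q),m(*w,22)) for q,w in(((534,264),(90,65)),((600,256),(90,-65)),((613,340),(-90,-65)),((550,350),(-90,65)))]
print("tray",*fit(t,[.5,-.3,8]))
for n,c,p in(("finger b",b,sb(520,205)),):pass
print("knob top z.112", ray(a,ta(350,130),.112), ray(b,sb(669,2),.112))
print("fingertip end", ray(a,ta(84,172),.057))
print(get_state()["t"])
E
```

```text
dock [  0.4995  -0.0304 -21.6409] [-0.2 -0.5 -2.3  0.4  0.2  3.3 -1.1 -1.7  0.7 -1.4]
grey [  0.4927  -0.0593 -19.4725] [ 0.6  1.7  0.3 -0.2 -0.6 -2.4  0.1  1.9 -0.5 -0.1 -0.3 -2.5 -1.4 -0.3
 -0.1  1.1  1.   0.6  0.1 -0.1]
red [  0.4509   0.2747 -16.8119] [-0.9  0.   0.1  0.4  0.4  1.5 -0.2  1.4 -1.3 -0.9  0.2 -1.9  0.8 -0.7
 -0.6  0.7 -0.9 -0.8 -1.4  1.   1.3 -0.4]
tray [ 0.5057 -0.3102  9.3045] [-0.1 -1.3  0.6 -1.9 -0.7 -0.  -1.1 -0.3  0.5  0.3 -1.9 -0.3 -0.1  1.4
 -0.1  1. ]
knob top z.112 [ 0.5139 -0.1672  0.112 ] [ 0.5096 -0.1636  0.112 ]
fingertip end [0.4848 0.03   0.057 ]
1.4
```

```bash
cat >> h.py <<'E'
from scipy.optimize import minimize
def boxpts(x0,x1,y0,y1,z0,z1): return np.array([[x,y,z] for x in(x0,x1) for y in(y0,y1) for z in(z0,z1)])/1000
PACK=[boxpts(-60,60,-32,32,24,32),boxpts(-60,60,-24.7,24.7,0,24),boxpts(-32,32,-17,17,32,68)]
DOCK=[boxpts(-75,75,-85,85,0,30)]; TRAY=[boxpts(-90,90,-65,65,0,22)]
def tf(p,m,z=0):
    a=np.radians(p[2]);c,s=np.cos(a),np.sin(a);return m@np.array([[c,-s,0],[s,c,0],[0,0,1]]).T+[p[0],p[1],z]
def sil(c,boxes,p,z=0,k=4):
    im=np.zeros((384*k,512*k),np.uint8)
    for b in boxes:
        q=(proj(c,tf(p,b,z))+.5)*k-.5
        cv2.fillConvexPoly(im,cv2.convexHull(np.round(q*16).astype(np.int32)),1,shift=4)
    return im
def silfit(views,boxes,p0,z=0,extra=None):
    up=[(c,cv2.resize(m.astype(np.float32),None,fx=4,fy=4,interpolation=cv2.INTER_LINEAR)>.5) for c,m in views]
    def f(v):
        p=[p0[0]+v[0]/1000,p0[1]+v[1]/1000,p0[2]+v[2]];e=0
        for c,m in up:
            s=sil(c,boxes,p,z)>0;e+=1-(s&m).sum()/max(1,(s|m).sum())
        return e
    r=minimize(f,[0,0,0],method="Nelder-Mead",options=dict(initial_simplex=[[0,0,0],[5,0,0],[0,5,0],[0,0,4]],xatol=.1,fatol=1e-5))
    v=r.x;return np.array([p0[0]+v[0]/1000,p0[1]+v[1]/1000,p0[2]+v[2]]),round(r.fun/len(up),3)
def near(c,name,p,z=.04):
    "trace region nearest the expected world point"
    best=None
    for r in trace(c,name):
        v,u=np.nonzero(r["region"])
        if len(u)==0:continue
        d=np.hypot(*(np.array([u.mean(),v.mean()])-proj(c,[p[0],p[1],z])[0]))
        if best is None or d<best[0]:best=(d,r["region"],r["confidence"])
    return best
from scipy.spatial.transform import Rotation as Ro
def plan(wps,start=None):
    s=get_state()
    p=np.array(s["eef_pos"]) if start is None else np.array(start[:3]);R=Ro.from_euler("xyz",s["tool_rot"],degrees=True)
    if start is not None:R=Ro.from_euler("xyz",[180,0,start[3]],degrees=True)
    print("state",s["t"],np.round(s["eef_pos"],4),np.round(s["tool_rot"],2),np.round(s["contact_force"],1),np.round(s["joints"],0))
    for w in wps:
        R2=Ro.from_euler("xyz",[180,0,w[3]],degrees=True)
        d=R.inv().apply(np.array(w[:3])-p);t=np.degrees((R.inv()*R2).as_rotvec())
        print(w,"dp",np.round(d,4),"tw",np.round(t,2),"len",round(float(np.linalg.norm(d)),3));p,R=np.array(w[:3]),R2
E
python3 - <<'E'
from h import *
np.set_printoptions(precision=4,suppress=True)
a=read_camera("top");b=read_camera("side")
for n,bx,p,z in(("red_pack",PACK,[.451,.2747,-17],0),("grey_pack",PACK[::2],[.491,-.059,-20.5],.03),("dock",DOCK,[.4995,-.0304,-21],0),("tray",TRAY,[.5057,-.31,9],0)):
    for vs in((a,),(b,),(a,b)):
        V=[]
        for c in vs:
            r=near(c,n,p,z+.04)
            if r is not None and r[0]<15:V.append((c,r[1]))
        if V:print(n,len(V),*silfit(V,bx,p,z))
plan([[.35,-.29,.23,0],[.491,-.059,.24,-20.5]])
E
```

```text
red_pack 1 [  0.4527   0.2764 -19.0078] 0.057
red_pack 1 [  0.4522   0.2739 -18.4062] 0.068
red_pack 2 [  0.452    0.2747 -18.1326] 0.072
grey_pack 1 [  0.4928  -0.0609 -19.8991] 0.049
grey_pack 1 [  0.4896  -0.0587 -19.855 ] 0.082
grey_pack 2 [  0.4925  -0.0603 -19.8762] 0.074
dock 1 [  0.5038  -0.0332 -19.9277] 0.359
dock 1 [  0.5053  -0.0363 -22.889 ] 0.414
dock 2 [  0.5042  -0.0334 -20.1867] 0.391
tray 1 [ 0.5082 -0.3106 10.0474] 0.027
tray 1 [ 0.5071 -0.3105 10.9281] 0.045
tray 2 [ 0.5078 -0.3108 10.3533] 0.038
state 2.3 [ 0.2003 -0.5122  0.2055] [179.99   0.    21.36] [-0.7  0.3  0.3] [-75.   5.  79.  -0.  96.  -6.]
[0.35, -0.29, 0.23, 0] dp [ 0.2204 -0.1525 -0.0245] tw [ 0.01  0.   21.36] len 0.269
[0.491, -0.059, 0.24, -20.5] dp [ 0.141 -0.231 -0.01 ] tw [ 0.  -0.  20.5] len 0.271
```

move_arm(
  dp=[
    [0.22,-0.1525,-0.0245],
    [0.22,-0.1525,-0.0245],
    [0.22,-0.1525,-0.0245],
    [0.22,-0.1525,-0.0245],
    [0.22,-0.1525,-0.0245],
    [0.22,-0.1525,-0.0245],
    [0.22,-0.1525,-0.0245],
    [0.22,-0.1525,-0.0245],
  ],
  twist=[
    [0,0,3],
    [0,0,6],
    [0,0,9],
    [0,0,12],
    [0,0,15],
    [0,0,18],
    [0,0,21.36],
    [0,0,21.36],
  ],
  hand=[0,0,0,0,0,0,0,0],
)

```text
t: 2.97
eef_pos: [0.3517, -0.2872, 0.2311]
tool_rot: [180.0, -0.1, 0.3]
contact_force: [-0.7, -1.0, 0.6]
width: 0.995
grasp_force: 0.0
```

move_arm(
  dp=[
    [0.142,-0.23,-0.01],
    [0.142,-0.23,-0.01],
    [0.142,-0.23,-0.01],
    [0.142,-0.23,-0.01],
    [0.142,-0.23,-0.01],
    [0.142,-0.23,-0.01],
    [0.142,-0.23,-0.01],
    [0.142,-0.23,-0.01],
  ],
  twist=[
    [0,0,3],
    [0,0,6],
    [0,0,9],
    [0,0,12],
    [0,0,15],
    [0,0,18],
    [0,0,20],
    [0,0,20],
  ],
  hand=[0,0,0,0,0,0,0,0],
)

```text
t: 3.63
eef_pos: [0.4932, -0.0577, 0.2395]
tool_rot: [-180.0, 0.0, -19.7]
contact_force: [-0.6, -0.8, -0.5]
width: 0.999
grasp_force: 0.0
```

```bash
python3 - <<'E'
from h import *
plan([[.492,-.060,.12,-20],[.492,-.060,.067,-20]])
E
```

```text
state 3.6333 [ 0.4932 -0.0577  0.2395] [-1.7995e+02  2.0000e-02 -1.9720e+01] [-0.6 -0.8 -0.5] [-13.  -2.  82.   0. 100.  96.]
[0.492, -0.06, 0.12, -20] dp [-0.0003  0.0026  0.1195] tw [-0.05  0.02  0.28] len 0.12
[0.492, -0.06, 0.067, -20] dp [ 0.    -0.     0.053] tw [0. 0. 0.] len 0.053
```

move_arm(
  dp=[
    [0,0,0.03],
    [0,0,0.06],
    [0,0,0.09],
    [0,0,0.12],
    [0,0,0.14],
    [0,0,0.16],
    [0,0,0.173],
    [0,0,0.173],
  ],
  twist=[
    [0,0,0],
    [0,0,0],
    [0,0,0],
    [0,0,0],
    [0,0,0],
    [0,0,0],
    [0,0,0],
    [0,0,0],
  ],
  hand=[0,0,0,0,0,0,0,0],
)

```text
t: 4.3
eef_pos: [0.4884, -0.0615, 0.0631]
tool_rot: [179.9, 0.4, -20.0]
contact_force: [0.3, -0.6, -0.1]
width: 0.999
grasp_force: 0.0
```

```bash
python3 - <<'E'
from h import *
a=read_camera("top");b=read_camera("side")
g=lambda c,n:cv2.resize(c["img"][n[1]:n[1]+75,n[0]:n[0]+100],(400,300),interpolation=cv2.INTER_CUBIC)
cv2.imwrite("pics/g1.png",np.hstack([g(a,(240,155)),g(b,(230,140))])[...,::-1])
plan([[.492,-.060,.067,-20]])
E
```

```text
state 4.4 [ 0.4911 -0.0615  0.0668] [ 1.7995e+02  5.0000e-02 -2.0050e+01] [ 1.2 -0.4 -0.1] [-14.   2.  98.  -0.  80.  96.]
[0.492, -0.06, 0.067, -20] dp [ 0.0003 -0.0017 -0.0002] tw [ 0.05  0.05 -0.05] len 0.002
```

View pics/g1.png

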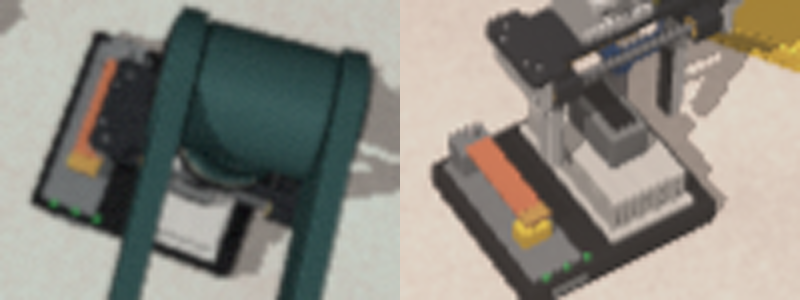

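move_arm(
  dp=[
    [0,-0.0015,0],
    [0,-0.0015,0],
    [0,-0.0015,0],
    [0,-0.0015,0],
    [0,-0.0015,0],
    [0,-0.0015,0],
    [0,-0.0015,0],
    [0,-0.0015,0],
  ],
  twist=[
    [0,0,0],
    [0,0,0],
    [0,0,0],
    [0,0,0],
    [0,0,0],
    [0,0,0],
    [0,0,0],
    [0,0,0],
  ],
  hand=[0.3,0.4,0.5,0.6,0.7,0.8,1,1],
)

```text
t: 5.07
eef_pos: [0.4922, -0.0587, 0.067]
tool_rot: [180.0, -0.0, -20.0]
contact_force: [0.7, -0.6, 0.0]
width: 0.467
grasp_force: 0.0
```

move_arm(
  dp=[
    [0,0,0],
    [0,0,0],
    [0,0,0],
    [0,0,0],
  ],
  twist=[
    [0,0,0],
    [0,0,0],
    [0,0,0],
    [0,0,0],
  ],
  hand=[1,1,1,1],
)

```text
t: 5.4
eef_pos: [0.492, -0.059, 0.0669]
tool_rot: [180.0, 0.0, -20.0]
contact_force: [-0.5, -1.5, 1.2]
width: 0.36
grasp_force: 30.0
```

```bash
python3 - <<'E'
from h import *
plan([[.492,-.060,.067,-20]]);s=get_state();print(s["width"],s["grasp_force"],s["ft_torque"])
E
```

```text
state 5.4 [ 0.492  -0.059   0.0669] [179.95   0.   -20.  ] [-0.5 -1.5  1.2] [-13.   2.  98.  -0.  80.  97.]
[0.492, -0.06, 0.067, -20] dp [ 0.0003  0.0009 -0.0001] tw [ 0.05  0.   -0.  ] len 0.001
0.35997576246347207 29.999427795410156 [-0.1762038   0.12129034  0.00901677]
```

move_arm(
  dp=[
    [0,0.002,0],
    [0,0.002,0],
    [0,0.002,0],
  ],
  twist=[
    [0,0,0],
    [0,0,0],
    [0,0,0],
  ],
  hand=[1,1,1],
)

```text
t: 5.65
eef_pos: [0.4917, -0.06, 0.0669]
tool_rot: [-179.9, -0.0, -20.0]
contact_force: [0.5, 2.0, 0.7]
width: 0.362
grasp_force: 30.0
```

move_arm(
  dp=[
    [0,0.001,0],
    [0,0.001,0],
    [0,0.001,0],
  ],
  twist=[
    [0,0,0],
    [0,0,0],
    [0,0,0],
  ],
  hand=[1,1,1],
)

```text
t: 5.9
eef_pos: [0.4912, -0.0613, 0.0669]
tool_rot: [-180.0, -0.0, -20.0]
contact_force: [0.2, 1.2, -1.3]
width: 0.359
grasp_force: 30.0
```

move_arm(
  dp=[
    [0,-0.005,0],
    [0,-0.005,0],
    [0,-0.005,0],
  ],
  twist=[
    [0,0,0],
    [0,0,0],
    [0,0,0],
  ],
  hand=[1,1,1],
)

```text
t: 6.15
eef_pos: [0.4927, -0.0573, 0.067]
tool_rot: [179.9, -0.0, -20.0]
contact_force: [-1.2, -2.2, 0.3]
width: 0.358
grasp_force: 30.0
```

move_arm(
  dp=[
    [0,-0.001,0],
    [0,-0.001,0],
    [0,-0.001,0],
  ],
  twist=[
    [0,0,0],
    [0,0,0],
    [0,0,0],
  ],
  hand=[1,1,1],
)

```text
t: 6.4
eef_pos: [0.4927, -0.0573, 0.067]
tool_rot: [179.8, 0.0, -20.0]
contact_force: [-1.2, -4.2, -0.1]
width: 0.362
grasp_force: 30.0
```

move_arm(
  dp=[
    [0,0.0075,0],
    [0,0.0075,0],
    [0,0.0075,0],
    [0,0.0075,0],
  ],
  twist=[
    [0,0,0],
    [0,0,0],
    [0,0,0],
    [0,0,0],
  ],
  hand=[1,1,1,1],
)

```text
t: 6.73
eef_pos: [0.4906, -0.0629, 0.0669]
tool_rot: [-180.0, 0.0, -20.0]
contact_force: [0.3, 0.1, -0.0]
width: 0.358
grasp_force: 30.0
```

move_arm(
  dp=[
    [0,0.001,0],
    [0,0.001,0],
    [0,0.001,0],
  ],
  twist=[
    [0,0,0],
    [0,0,0],
    [0,0,0],
  ],
  hand=[1,1,1],
)

```text
t: 6.98
eef_pos: [0.4906, -0.063, 0.067]
tool_rot: [-179.9, -0.0, -20.0]
contact_force: [0.9, 2.8, -0.5]
width: 0.36
grasp_force: 30.0
```

move_arm(
  dp=[
    [0,0.001,0],
    [0,0.001,0],
    [0,0.001,0],
  ],
  twist=[
    [0,0,0],
    [0,0,0],
    [0,0,0],
  ],
  hand=[1,1,1],
)

```text
t: 7.23
eef_pos: [0.4905, -0.063, 0.067]
tool_rot: [-179.8, -0.0, -20.0]
contact_force: [2.2, 5.7, -1.3]
width: 0.359
grasp_force: 30.0
```

move_arm(
  dp=[
    [0,-0.0043,0],
    [0,-0.0043,-0.005],
    [0,-0.0043,-0.01],
    [0,-0.0043,-0.02],
    [0,-0.0043,-0.04],
    [0,-0.0043,-0.07],
    [0,-0.0043,-0.1],
    [0,-0.0043,-0.12],
  ],
  twist=[
    [0,0,0],
    [0,0,0],
    [0,0,0],
    [0,0,0],
    [0,0,0],
    [0,0,0],
    [0,0,0],
    [0,0,0],
  ],
  hand=[1,1,1,1,1,1,1,1],
)

```text
t: 7.9
eef_pos: [0.4922, -0.0613, 0.1908]
tool_rot: [180.0, -0.2, -20.0]
contact_force: [0.9, -0.2, -2.5]
width: 0.36
grasp_force: 30.0
```

```bash
python3 - <<'E'
from h import *
a=read_camera("top");b=read_camera("side")
save(a,"top1.png");save(b,"side1.png")
g=lambda c,n:cv2.resize(c["img"][n[1]:n[1]+75,n[0]:n[0]+100],(400,300),interpolation=cv2.INTER_CUBIC)
cv2.imwrite("pics/g2.png",np.hstack([g(a,(240,155)),g(b,(230,140))])[...,::-1])
plan([[.500,-.18,.187,-5],[.508,-.311,.187,10.3],[.508,-.311,.043,10.3]])
print(get_state()["width"])
E
```

```text
state 8.0 [ 0.494  -0.0617  0.1926] [-179.96   -0.6   -20.02] [ 0.6  0.9 -3. ] [-14.  -2.  87.  -0.  94.  96.]
[0.5, -0.18, 0.187, -5] dp [0.0461 0.1091 0.006 ] tw [  0.04  -0.61 -15.02] len 0.119
[0.508, -0.311, 0.187, 10.3] dp [0.0194 0.1298 0.    ] tw [ -0.    0.  -15.3] len 0.131
[0.508, -0.311, 0.043, 10.3] dp [ 0.    -0.     0.144] tw [0. 0. 0.] len 0.144
0.36020149294930487
```

View pics/g2.png

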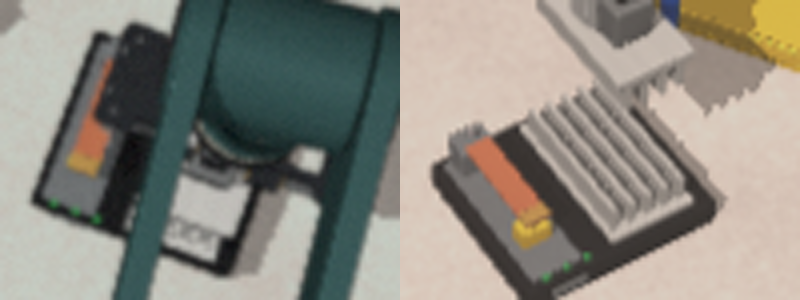

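move_arm(
  dp=[
    [0.012,0.027,0],
    [0.024,0.055,0],
    [0.036,0.082,0],
    [0.0484,0.1096,0],
    [0.0484,0.1096,0],
  ],
  twist=[
    [0,0,-4],
    [0,0,-8],
    [0,0,-11],
    [0,0,-15],
    [0,0,-15],
  ],
  hand=[1,1,1,1,1],
)

```text
t: 8.42
eef_pos: [0.4983, -0.1853, 0.1845]
tool_rot: [179.8, 0.2, -5.2]
contact_force: [0.8, 0.2, -3.8]
width: 0.36
grasp_force: 30.0
```

move_arm(
  dp=[
    [0.005,0.032,0],
    [0.01,0.065,0],
    [0.015,0.097,0],
    [0.0194,0.1298,0],
    [0.0194,0.1298,0],
    [0.0194,0.1298,0],
  ],
  twist=[
    [0,0,-4],
    [0,0,-8],
    [0,0,-12],
    [0,0,-15.3],
    [0,0,-15.3],
    [0,0,-15.3],
  ],
  hand=[1,1,1,1,1,1],
)

```text
t: 8.92
eef_pos: [0.5063, -0.3121, 0.1843]
tool_rot: [-179.8, 0.2, 10.1]
contact_force: [-0.8, 0.5, -4.1]
width: 0.36
grasp_force: 30.0
```

move_arm(
  dp=[
    [0,0,0.03],
    [0,0,0.06],
    [0,0,0.09],
    [0,0,0.11],
    [0,0,0.125],
    [0,0,0.135],
    [0,0,0.14],
    [0,0,0.14],
  ],
  twist=[
    [0,0,0],
    [0,0,0],
    [0,0,0],
    [0,0,0],
    [0,0,0],
    [0,0,0],
    [0,0,0],
    [0,0,0],
  ],
  hand=[1,1,1,1,1,1,1,1],
)

```text
t: 9.58
eef_pos: [0.5068, -0.3098, 0.0456]
tool_rot: [-179.9, 0.1, 10.3]
contact_force: [-1.2, -0.8, -3.4]
width: 0.362
grasp_force: 30.0
```

```bash
python3 - <<'E'
from h import *
b=read_camera("side");save(b,"side2.png")
plan([[.508,-.311,.041,10.3]])
print(get_state()["width"])
E
```

```text
state 9.6333 [ 0.5075 -0.3106  0.047 ] [-1.7998e+02  1.0000e-02  1.0320e+01] [ 0.  -0.1 -3.5] [-37.  15.  85.   0.  80.  43.]
[0.508, -0.311, 0.041, 10.3] dp [0.0004 0.0004 0.006 ] tw [-0.02  0.01  0.02] len 0.006
0.36012982762298745
```

move_arm(
  dp=[
    [0,0,0.002],
    [0,0,0.004],
    [0,0,0.0055],
    [0,0,0.0065],
    [0,0,0.0065],
    [0,0,0.0065],
  ],
  twist=[
    [0,0,0],
    [0,0,0],
    [0,0,0],
    [0,0,0],
    [0,0,0],
    [0,0,0],
  ],
  hand=[1,1,1,1,1,1],
)

```text
t: 10.13
eef_pos: [0.5078, -0.3116, 0.041]
tool_rot: [180.0, -0.0, 10.3]
contact_force: [0.1, -0.3, -2.3]
width: 0.357
grasp_force: 30.0
```

move_arm(
  dp=[
    [0,0,0],
    [0,0,0],
    [0,0,0],
    [0,0,0],
    [0,0,0],
    [0,0,-0.005],
    [0,0,-0.02],
    [0,0,-0.05],
  ],
  twist=[
    [0,0,0],
    [0,0,0],
    [0,0,0],
    [0,0,0],
    [0,0,0],
    [0,0,0],
    [0,0,0],
    [0,0,0],
  ],
  hand=[0.5,0.3,0.1,0,0,0,0,0],
)

```text
t: 10.8
eef_pos: [0.505, -0.3095, 0.0869]
tool_rot: [-179.6, 0.4, 10.3]
contact_force: [-0.2, -0.9, -0.8]
width: 0.893
grasp_force: 0.0
```

move_arm(
  dp=[
    [0,0,-0.03],
    [0,0,-0.06],
    [0,0,-0.09],
    [0,0,-0.09],
  ],
  twist=[
    [0,0,0],
    [0,0,0],
    [0,0,0],
    [0,0,0],
  ],
  hand=[0,0,0,0],
)

```text
t: 11.13
eef_pos: [0.5103, -0.3134, 0.1893]
tool_rot: [179.4, -0.6, 10.3]
contact_force: [1.4, -0.2, 3.0]
width: 0.998
grasp_force: 0.0
```

```bash
python3 - <<'E'
from h import *
b=read_camera("side")
r=near(b,"grey_pack",[.508,-.311],.05)
print(r[0],r[2],silfit([(b,r[1])],PACK,[.508,-.311,10.3],.004))
plan([[.505,-.21,.17,60],[.5,-.10,.17,110],[.4927,.0301,.15,160],[.4927,.0301,.062,160]])
E
```

```text
4.861380903280248 0.97 (array([ 0.50736568, -0.31000814,  7.87443048]), np.float64(0.049))
state 11.2333 [ 0.5082 -0.3119  0.1827] [ 1.7981e+02 -1.7000e-01  1.0300e+01] [-0.3  0.2 -0.8] [-37.  11.  74.  -0.  94.  43.]
[0.505, -0.21, 0.17, 60] dp [ 0.015  -0.1008  0.0124] tw [  0.25  -0.08 -49.7 ] len 0.103
[0.5, -0.1, 0.17, 110] dp [ 0.0928 -0.0593 -0.    ] tw [ -0.   0. -50.] len 0.11
[0.4927, 0.0301, 0.15, 160] dp [0.1248 0.0376 0.02  ] tw [  0.   0. -50.] len 0.132
[0.4927, 0.0301, 0.062, 160] dp [ 0.    -0.     0.088] tw [0. 0. 0.] len 0.088
```

move_arm(
  dp=[
    [0.002,-0.013,0],
    [0.004,-0.026,0],
    [0.006,-0.039,0.002],
    [0.008,-0.052,0.004],
    [0.01,-0.065,0.006],
    [0.012,-0.078,0.008],
    [0.015,-0.1,0.01],
    [0.015,-0.1,0.0115],
  ],
  twist=[
    [0,0,-7],
    [0,0,-14],
    [0,0,-21],
    [0,0,-28],
    [0,0,-35],
    [0,0,-42],
    [0,0,-49],
    [0,0,-49.7],
  ],
  hand=[1,1,1,1,1,1,1,1],
)

```text
t: 11.9
eef_pos: [0.5031, -0.2066, 0.1664]
tool_rot: [-179.7, -0.1, 60.4]
contact_force: [0.6, -0.3, -0.3]
width: 0.471
grasp_force: 0.0
```

move_arm(
  dp=[
    [0.013,-0.008,0],
    [0.026,-0.016,0],
    [0.04,-0.025,0],
    [0.053,-0.034,0],
    [0.066,-0.042,0],
    [0.08,-0.05,0],
    [0.0928,-0.0593,0],
    [0.0928,-0.0593,0],
  ],
  twist=[
    [0,0,-7],
    [0,0,-14],
    [0,0,-21],
    [0,0,-28],
    [0,0,-35],
    [0,0,-42],
    [0,0,-49],
    [0,0,-50],
  ],
  hand=[1,1,1,1,1,1,1,1],
)

```text
t: 12.57
eef_pos: [0.4984, -0.0983, 0.1673]
tool_rot: [-179.9, -0.1, 110.2]
contact_force: [0.6, -0.4, -0.2]
width: 0.007
grasp_force: 0.0
```

move_arm(
  dp=[
    [0.018,0.005,0],
    [0.036,0.011,0],
    [0.053,0.016,0],
    [0.07,0.021,0.005],
    [0.09,0.026,0.01],
    [0.106,0.032,0.015],
    [0.1248,0.0376,0.02],
    [0.1248,0.0376,0.02],
  ],
  twist=[
    [0,0,-7],
    [0,0,-14],
    [0,0,-21],
    [0,0,-28],
    [0,0,-35],
    [0,0,-42],
    [0,0,-49],
    [0,0,-50],
  ],
  hand=[1,1,1,1,1,1,1,1],
)

```text
t: 13.23
eef_pos: [0.4908, 0.0315, 0.1466]
tool_rot: [-180.0, -0.2, 160.1]
contact_force: [0.4, -0.5, -0.5]
width: 0.005
grasp_force: 0.0
```

move_arm(
  dp=[
    [0,0,0.02],
    [0,0,0.04],
    [0,0,0.06],
    [0,0,0.07],
    [0,0,0.075],
    [0,0,0.08],
    [0,0,0.08],
    [0,0,0.08],
  ],
  twist=[
    [0,0,0],
    [0,0,0],
    [0,0,0],
    [0,0,0],
    [0,0,0],
    [0,0,0],
    [0,0,0],
    [0,0,0],
  ],
  hand=[1,1,1,1,1,1,1,1],
)

```text
t: 13.9
eef_pos: [0.4926, 0.0296, 0.0697]
tool_rot: [180.0, 0.1, 159.9]
contact_force: [-0.2, 0.7, -0.2]
width: 0.001
grasp_force: 0.0
```

```bash
python3 - <<'E'
from h import *
a=read_camera("top");b=read_camera("side")
save(a,"top3.png");save(b,"side3.png")
g=lambda c,n:cv2.resize(c["img"][n[1]:n[1]+75,n[0]:n[0]+100],(400,300),interpolation=cv2.INTER_CUBIC)
cv2.imwrite("pics/g3.png",np.hstack([g(a,(240,155)),g(b,(230,140))])[...,::-1])
plan([[.4927,.0301,.062,160]])
E
```

```text
state 14.0 [0.4929 0.0297 0.0702] [1.7997e+02 1.3000e-01 1.5997e+02] [ 0.1 -0.6  0.5] [ -3.   2.  98.  -0.  81. -73.]
[0.4927, 0.0301, 0.062, 160] dp [0.0003 0.0003 0.0082] tw [ 0.03  0.13 -0.03] len 0.008
```

View pics/g3.png

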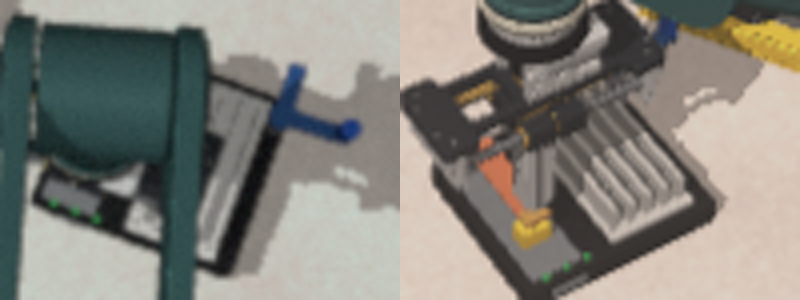

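```bash
python3 - <<'E'
from h import *
a=read_camera("top");b=read_camera("side")
q=lambda c,X,o:np.round((proj(c,X)[0]-o)*4+1.5,0)
for z in(.070,.057):print("tcp",q(b,[.4929,.0297,z],(230,140))+[400,0],q(a,[.4929,.0297,z],(240,155)))
seat=np.array([.4922,-.0602,-20])
for x,y in((-30,85),(-40,96),(-40,74),(50,96),(50,74)):
    X=tf(seat,np.array([[x,y,57]])/1000);print(x,y,X,q(b,X,(230,140))+[400,0],q(a,X,(240,155)))
for X in ((-75,115,30),(75,115,30),(-75,-55,30)):
    Y=tf(seat,np.array([X])/1000);print(X,q(b,Y,(230,140))+[400,0],q(a,Y,(240,155)))
im=cv2.imread("pics/side0.png")[...,::-1].astype(int);m=(im[...,0]>170)&(im[...,1]<135)&(im[...,2]<110);m[:,:240]=0;m[:175]=0;m[:,275:]=0;m[200:]=0
v,u=np.nonzero(m);print(cv2.boxPoints(cv2.minAreaRect(np.c_[u,v].astype(np.float32)))*4-[230*4-400,560])
im=cv2.imread("pics/top0.png")[...,::-1].astype(int);m=(im[...,0]>150)&(im[...,1]<140)&(im[...,2]<110);m[:,:240]=0;m[:160]=0;m[:,285:]=0;m[205:]=0
v,u=np.nonzero(m);print(cv2.boxPoints(cv2.minAreaRect(np.c_[u,v].astype(np.float32)))*4-[960,620])
E
```

```text
tcp [530. 200.] [ 85. 160.]
tcp [530. 211.] [ 84. 162.]
-30 85 [[0.49308093 0.02993448 0.057     ]] [530. 211.] [ 84. 161.]
-40 96 [[0.48744623 0.0436913  0.057     ]] [524. 226.] [ 66. 168.]
-40 74 [[0.47992179 0.02301806 0.057     ]] [550. 214.] [ 93. 178.]
50 96 [[0.57201856 0.01290948 0.057     ]] [462. 147.] [107.  61.]
50 74 [[ 0.56449412 -0.00776375  0.057     ]] [487. 136.] [134.  71.]
(-75, 115, 30) [527. 292.] [ 27. 205.]
(75, 115, 30) [426. 159.] [95. 29.]
(-75, -55, 30) [717. 197.] [230. 282.]
[[466.14642334 148.68304443]
 [484.68304443 133.8538208 ]
 [542.04882812 205.56109619]
 [523.51220703 220.39031982]]
[[ 67.1739502  162.11151123]
 [107.77722168  58.34759521]
 [132.81335449  68.14434814]
 [ 92.21008301 171.90826416]]
```

move_arm(
  dp=[
    [0,0,0.008],
    [0,0,0.013],
    [0,0,0.017],
    [0,0,0.021],
    [0,0,0.0235],
    [0,0,0.025],
    [0,0,0.025],
    [0,0,0.025],
  ],
  twist=[
    [0,0,0],
    [0,0,0],
    [0,0,0],
    [0,0,0],
    [0,0,0],
    [0,0,0],
    [0,0,0],
    [0,0,0],
  ],
  hand=[1,1,1,1,1,1,1,1],
)

```text
t: 14.77
eef_pos: [0.4929, 0.0298, 0.0463]
tool_rot: [180.0, 0.1, 160.0]
contact_force: [-3.0, -0.3, 11.9]
width: 0.005
grasp_force: 5.8
```

move_arm(
  dp=[
    [0,0,0.0005],
    [0,0,0.0005],
    [0,0,-0.005],
    [0,0,-0.015],
    [0,0,-0.04],
    [0,0,-0.08],
    [0,0,-0.12],
    [0,0,-0.135],
  ],
  twist=[
    [0,0,0],
    [0,0,0],
    [0,0,0],
    [0,0,0],
    [0,0,0],
    [0,0,0],
    [0,0,0],
    [0,0,0],
  ],
  hand=[1,1,1,1,1,1,1,1],
)

```text
t: 15.43
eef_pos: [0.494, 0.0299, 0.1849]
tool_rot: [179.9, 0.4, 160.0]
contact_force: [1.0, 0.4, 1.6]
width: 0.005
grasp_force: 0.0
```

move_arm(
  dp=[
    [0.018,0.031,0],
    [0.036,0.062,0],
    [0.054,0.093,0],
    [0.07,0.124,0],
    [0.088,0.155,0],
    [0.106,0.186,0],
    [0.1223,0.2162,0],
    [0.1223,0.2162,0],
  ],
  twist=[
    [0,0,0],
    [0,0,0],
    [0,0,0],
    [0,0,0],
    [0,0,0],
    [0,0,-1],
    [0,0,-1.7],
    [0,0,-1.7],
  ],
  hand=[0.5,0,0,0,0,0,0,0],
)

```text
t: 16.1
eef_pos: [0.4489, 0.2799, 0.1781]
tool_rot: [179.9, -0.2, 162.1]
contact_force: [0.5, -1.2, -0.0]
width: 0.535
grasp_force: 0.0
```

```bash
python3 - <<'E'
from h import *
a=read_camera("top");b=read_camera("side")
save(a,"top4.png");save(b,"side4.png")
for c in(a,b):
    r=near(c,"red_pack",[.452,.2747],.04)
    if r is not None:print(r[0],r[2],silfit([(c,r[1])],PACK,[.452,.2747,-18.3],0))
plan([[.452,.2747,.037,161.7]])
# finger rise vs start (side view leaf diff)
i0=cv2.imread("pics/side0.png").astype(int);i1=b["img"][...,::-1].astype(int)
print("leaf diff",np.abs(i0-i1)[170:195,245:268].mean())
E
```

```text
5.1163967615545864 0.67 (array([  0.45221359,   0.27511362, -18.30503447]), np.float64(0.793))
4.438231463919276 0.84 (array([  0.45132843,   0.27561905, -18.64378428]), np.float64(0.076))
state 16.3 [0.4509 0.2741 0.1785] [-1.7992e+02 -3.0000e-02  1.6167e+02] [ 0.3 -0.2  0.5] [ 25.   3.  84.  -0.  93. -47.]
[0.452, 0.2747, 0.037, 161.7] dp [-0.0009  0.0011  0.1415] tw [-0.08 -0.03 -0.03] len 0.142
leaf diff 28.40927536231884
```

move_arm(
  dp=[
    [-0.001,0.001,0.005],
    [-0.001,0.001,0.015],
    [-0.001,0.001,0.04],
    [-0.001,0.001,0.07],
    [-0.001,0.001,0.1],
    [-0.001,0.001,0.125],
    [-0.001,0.001,0.137],
    [-0.001,0.001,0.1415],
  ],
  twist=[
    [0,0,0],
    [0,0,0],
    [0,0,0],
    [0,0,0],
    [0,0,0],
    [0,0,0],
    [0,0,0],
    [0,0,0],
  ],
  hand=[0,0,0,0,0,0,0,0],
)

```text
t: 16.97
eef_pos: [0.4504, 0.2737, 0.034]
tool_rot: [-179.7, -0.3, 161.6]
contact_force: [0.2, -0.0, -0.6]
width: 1.0
grasp_force: 0.0
```

```bash
python3 - <<'E'
from h import *
b=read_camera("side");a=read_camera("top")
save(b,"side5.png")
for n in("side0","side4","side5"):
    im=cv2.imread(f"pics/{n}.png")[...,::-1].astype(int);m=(im[...,0]>150)&(im[...,1]<.68*im[...,0])&(im[...,2]<.6*im[...,0])&(im[...,1]<140);m[:,:240]=0;m[:170]=0;m[:,275:]=0;m[200:]=0
    v,u=np.nonzero(m);print(n,len(u),u.mean(),v.mean(),v.max())
g=lambda c,n:cv2.resize(c["img"][n[1]:n[1]+75,n[0]:n[0]+100],(400,300),interpolation=cv2.INTER_CUBIC)
cv2.imwrite("pics/g5.png",np.hstack([g(b,(230,140)),g(b,(170,215))])[...,::-1])
plan([[.452,.2747,.037,161.7]])
E
```

```text
side0 138 255.34782608695653 183.57246376811594 193
side4 88 253.27272727272728 181.39772727272728 188
side5 32 250.78125 177.5625 179
state 17.0667 [0.4522 0.2749 0.0369] [-1.7994e+02 -5.0000e-02  1.6164e+02] [ 0.1 -0.9 -0.1] [ 25.   8.  95.  -0.  77. -46.]
[0.452, 0.2747, 0.037, 161.7] dp [ 0.0001 -0.0002 -0.0001] tw [-0.06 -0.05 -0.06] len 0.0
```

View pics/g5.png

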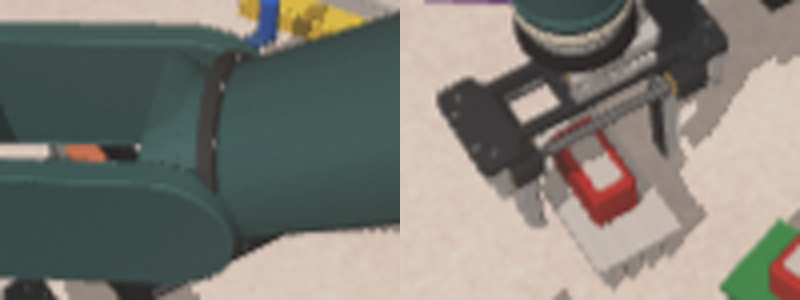

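move_arm(
  dp=[
    [0,0,0],
    [0,0,0],
    [0,0,0],
    [0,0,0],
    [0,0,0],
    [0,0,0],
    [0,0,0],
    [0,0,0],
  ],
  twist=[
    [0,0,0],
    [0,0,0],
    [0,0,0],
    [0,0,0],
    [0,0,0],
    [0,0,0],
    [0,0,0],
    [0,0,0],
  ],
  hand=[0.4,0.6,0.8,1,1,1,1,1],
)

```text
t: 17.73
eef_pos: [0.4523, 0.2756, 0.0375]
tool_rot: [-180.0, 0.0, 161.7]
contact_force: [0.3, 0.2, 1.3]
width: 0.469
grasp_force: 0.0
```

move_arm(
  dp=[
    [0,0,0],
    [0,0,0],
    [0,0,-0.003],
    [0,0,-0.02],
    [0,0,-0.05],
    [0,0,-0.09],
    [0,0,-0.13],
    [0,0,-0.14],
  ],
  twist=[
    [0,0,0],
    [0,0,0],
    [0,0,0],
    [0,0,0],
    [0,0,0],
    [0,0,0],
    [0,0,0],
    [0,0,0],
  ],
  hand=[1,1,1,1,1,1,1,1],
)

```text
t: 18.4
eef_pos: [0.4549, 0.2768, 0.1846]
tool_rot: [179.6, 0.5, 161.7]
contact_force: [2.1, 0.5, 0.2]
width: 0.36
grasp_force: 30.0
```

move_arm(
  dp=[
    [0,0,0],
    [0,0,0],
    [0,0,0],
  ],
  twist=[
    [0,0,0],
    [0,0,0],
    [0,0,0],
  ],
  hand=[1,1,1],
)

```text
t: 18.65
eef_pos: [0.4507, 0.2748, 0.1739]
tool_rot: [-179.8, -0.3, 161.7]
contact_force: [0.3, -0.2, -3.5]
width: 0.358
grasp_force: 30.0
```

```bash
python3 - <<'E'
from h import *
plan([[.4916,-.0602,.177,160]])
b=read_camera("side")
save(b,"side6.png")
s=get_state();p=s["eef_pos"];z=p[2]-.037
r=near(b,"red_pack",p,z+.04)
print(r[0],r[2],silfit([(b,r[1])],PACK,[p[0],p[1],-18.3],z),s["eef_pos"],s["width"])
E
```

```text
state 18.65 [0.4507 0.2748 0.1739] [-179.75   -0.25  161.7 ] [ 0.3 -0.2 -3.5] [ 25.   3.  84.  -0.  93. -46.]
[0.4916, -0.0602, 0.177, 160] dp [-0.144  -0.3052 -0.0024] tw [-0.25 -0.25  1.7 ] len 0.337
8.88502028612479 0.85 (array([  0.45119039,   0.27371817, -17.38915242]), np.float64(0.295)) [0.45056053 0.27471534 0.17365281] 0.3587294129734651
```

move_arm(
  dp=[
    [-0.012,-0.025,0],
    [-0.027,-0.057,0],
    [-0.042,-0.09,0],
    [-0.057,-0.122,0],
    [-0.072,-0.155,0],
    [-0.087,-0.187,0],
    [-0.102,-0.219,0],
    [-0.117,-0.25,0],
  ],
  twist=[
    [0,0,0],
    [0,0,0],
    [0,0,0],
    [0,0,0],
    [0,0,0.5],
    [0,0,1],
    [0,0,1.5],
    [0,0,1.7],
  ],
  hand=[1,1,1,1,1,1,1,1],
)

```text
t: 19.42
eef_pos: [0.4837, -0.0002, 0.1753]
tool_rot: [-179.9, -0.2, 160.0]
contact_force: [0.6, -0.5, -3.8]
width: 0.359
grasp_force: 30.0
```

```bash
python3 - <<'E'
from h import *
plan([[.49245,-.0605,.177,160]])
E
```

```text
state 19.4167 [ 4.837e-01 -2.000e-04  1.753e-01] [-179.94   -0.2   159.97] [ 0.6 -0.5 -3.8] [ -7.  -3.  90.  -0.  93. -77.]
[0.49245, -0.0605, 0.177, 160] dp [-0.0289 -0.0536 -0.0017] tw [-0.06 -0.2  -0.03] len 0.061
```

move_arm(
  dp=[
    [-0.014,-0.027,0],
    [-0.024,-0.047,0],
    [-0.0282,-0.055,0],
    [-0.0282,-0.055,0.025],
    [-0.0282,-0.055,0.05],
    [-0.0282,-0.055,0.065],
    [-0.0282,-0.055,0.074],
    [-0.0282,-0.055,0.077],
  ],
  twist=[
    [0,0,0],
    [0,0,0],
    [0,0,0],
    [0,0,0],
    [0,0,0],
    [0,0,0],
    [0,0,0],
    [0,0,0],
  ],
  hand=[1,1,1,1,1,1,1,1],
)

```text
t: 20.08
eef_pos: [0.4906, -0.0589, 0.0973]
tool_rot: [-180.0, -0.3, 160.0]
contact_force: [0.2, 0.1, -3.2]
width: 0.359
grasp_force: 30.0
```

move_arm(
  dp=[
    [0,0,0],
    [0,0,0],
  ],
  twist=[
    [0,0,0],
    [0,0,0],
  ],
  hand=[1,1],
)

```text
t: 20.25
eef_pos: [0.4931, -0.0596, 0.1011]
tool_rot: [180.0, 0.1, 160.0]
contact_force: [0.3, -0.1, -3.0]
width: 0.361
grasp_force: 30.0
```

```bash
python3 - <<'E'
from h import *
b=read_camera("side");save(b,"side7.png")
plan([[.49245,-.0605,.1,160]])
for n,k in(("side7",0),):
    cv2.imwrite("pics/g7.png",cv2.resize(b["img"][140:215,240:340],(800,600),interpolation=cv2.INTER_CUBIC)[...,::-1])
E
```

```text
state 20.3 [ 0.4935 -0.0598  0.1017] [1.7999e+02 1.4000e-01 1.6002e+02] [-0.3 -0.4 -3.3] [-13.   1.  95.  -0.  84. -83.]
[0.49245, -0.0605, 0.1, 160] dp [ 0.0007 -0.001   0.0017] tw [0.01 0.14 0.02] len 0.002
```

View pics/g7.png

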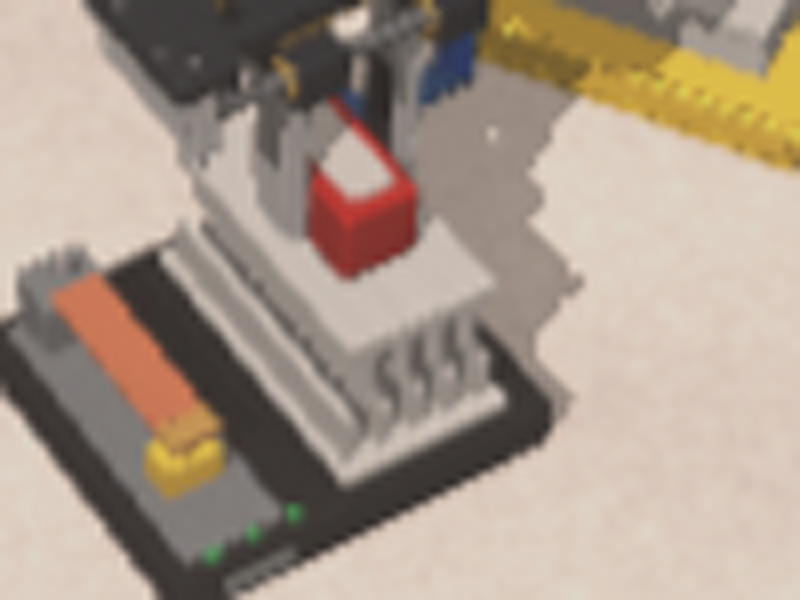

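move_arm(
  dp=[
    [0.0005,-0.001,0.002],
    [0.0005,-0.001,0.006],
    [0.0005,-0.001,0.01],
    [0.0005,-0.001,0.014],
    [0.0005,-0.001,0.018],
    [0.0005,-0.001,0.022],
    [0.0005,-0.001,0.025],
    [0.0005,-0.001,0.025],
  ],
  twist=[
    [0,0,0],
    [0,0,0],
    [0,0,0],
    [0,0,0],
    [0,0,0],
    [0,0,0],
    [0,0,0],
    [0,0,0],
  ],
  hand=[1,1,1,1,1,1,1,1],
)

```text
t: 20.97
eef_pos: [0.4911, -0.0605, 0.0743]
tool_rot: [-180.0, -0.1, 160.0]
contact_force: [-1.0, -0.5, -3.2]
width: 0.357
grasp_force: 30.0
```

move_arm(
  dp=[
    [0,0,0.003],
    [0,0,0.005],
    [0,0,0.007],
    [0,0,0.0085],
    [0,0,0.0085],
    [0,0,0.0085],
    [0,0,0.0085],
  ],
  twist=[
    [0,0,0],
    [0,0,0],
    [0,0,0],
    [0,0,0],
    [0,0,0],
    [0,0,0],
    [0,0,0],
  ],
  hand=[1,1,1,1,1,1,1],
)

```text
t: 21.55
eef_pos: [0.4919, -0.0607, 0.0674]
tool_rot: [-180.0, 0.0, 160.0]
contact_force: [-0.3, 0.2, 0.9]
width: 0.359
grasp_force: 30.0
```

```bash
python3 - <<'E'
from h import *
b=read_camera("side");save(b,"side8.png")
plan([[.49245,-.0605,.067,160]])
g=lambda i:cv2.resize(i[155:205,265:315],(400,400),interpolation=cv2.INTER_CUBIC)
i0=cv2.imread("pics/side0.png")
cv2.imwrite("pics/g8.png",np.hstack([g(i0),g(b["img"][...,::-1])]))
r=near(b,"red_pack",[.4924,-.0605],.07)
m=r[1]; 
# compare with start: grey mask, both restricted to the free -x end
for n in("side0","side8"):
    im=cv2.imread(f"pics/{n}.png");w=(im.min(2)>150)[155:205,265:315]
    print(n,w.sum())
E
```

```text
state 21.6 [ 0.4919 -0.0607  0.0674] [-1.8e+02  3.0e-02  1.6e+02] [-0.7  0.8 -0.2] [-14.   2.  98.  -0.  80. -84.]
[0.49245, -0.0605, 0.067, 160] dp [-0.0005  0.0003  0.0004] tw [-0.    0.03  0.  ] len 0.001
side0 1040
side8 918
```

View pics/g8.png

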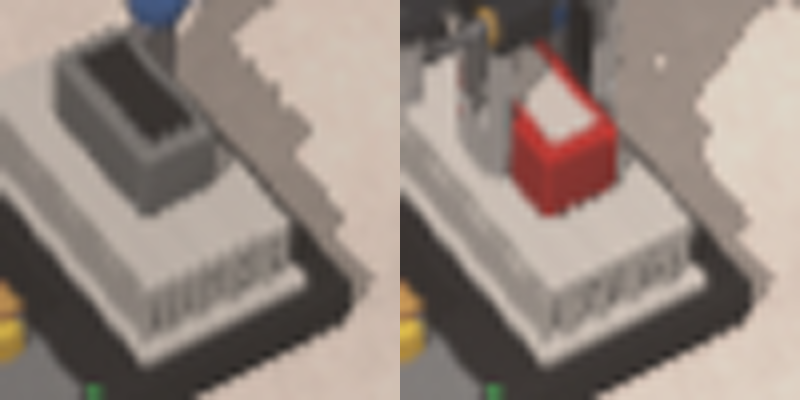

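```bash
python3 - <<'E'
from h import *
b=read_camera("side");S=[.49245,-.0605,-20]
for n,X in(("fin near -x top out",(-60,32.25,53)),("in",(-60,27.75,53)),("fin near +x",(60,32.25,53)),("plate",(-60,32,62)),("plateR",(-60,-32,62))):
    p=proj(b,tf(S,np.array([X])/1000))[0];print(n,p,"g7",(p-[240,140])*8+3.5,"g8",(p-[265,155])*8+3.5)
im=cv2.imread("pics/side1.png")
# profile along the near fin's top ridge, extending past its -x end
for y in(30,15,0,-15,-30):
    X=np.c_[np.linspace(-75,-45,13),np.full(13,y),np.full(13,53)]/1000
    q=proj(b,tf(S,X)).astype(np.float32);g=cv2.remap(cv2.cvtColor(im,cv2.COLOR_BGR2GRAY),q[None,:,0],q[None,:,1],cv2.INTER_LINEAR)
    print(y,g[0])
i8=cv2.imread("pics/side8.png")
for y in(28,20,-20,-28):
  for i,z in((i8,62),(cv2.imread("pics/side0.png"),62)):
    X=np.c_[np.linspace(-75,-45,13),np.full(13,y),np.full(13,z)]/1000
    q=proj(b,tf(S,X)).astype(np.float32);g=cv2.remap(cv2.cvtColor(i,cv2.COLOR_BGR2GRAY),q[None,:,0],q[None,:,1],cv2.INTER_LINEAR)
    print("plate",y,g[0])
E
```

```text
fin near -x top out [282.50057675 192.59065625] g7 [343.50461396 424.22524997] g8 [143.50461396 304.22524997]
in [283.76964134 191.96938346] g7 [353.6571307  419.25506764] g8 [153.6571307  299.25506764]
fin near +x [261.35265374 166.93295718] g7 [174.32122989 218.96365742] g8 [-25.67877011  98.96365742]
plate [282.66421169 190.6530118 ] g7 [344.81369354 408.72409437] g8 [144.81369354 288.72409437]
plateR [300.57156196 181.91141206] g7 [488.07249567 338.79129649] g8 [288.07249567 218.79129649]
30 [183 173 147 128 130 136 152 158 168 169 169 169 170]
15 [182 175 148 127 133 146 158 168 169 169 171 170 169]
0 [179 167 141 124 128 146 155 165 170 168 170 168 170]
-15 [176 165 140 128 127 141 159 165 170 164 172 165 172]
-30 [ 66  58  62  69  92 125 151 155 173 158 163 158 173]
plate 28 [137 140 138 140 149 167 187 188 189 187 190 189 191]
plate 28 [121 114 119 126 132 145 163 173 175 173 174 174 176]
plate 20 [137 128 125 132 147 167 190 191 191 192 191 192 191]
plate 20 [125 119 118 125 135 148 163 173 176 176 176 176 176]
plate -20 [133 132 132 138 148 165 184 195 193 193 193 193 193]
plate -20 [122 124 123 122 136 151 168 179 179 179 178 178 178]
plate -28 [ 53  57  75 102 134 164 182 193 191 193 194 194 193]
plate -28 [ 51  54  66  84 117 152 166 178 174 175 175 174 174]
```

move_arm(
  dp=[
    [0,0,0],
    [0,0,0],
    [0,0,0],
    [0,0,0],
    [0,0,0],
    [0,0,0],
    [0,0,-0.01],
    [0,0,-0.04],
  ],
  twist=[
    [0,0,0],
    [0,0,0],
    [0,0,0],
    [0,0,0],
    [0,0,0],
    [0,0,0],
    [0,0,0],
    [0,0,0],
  ],
  hand=[0.5,0.3,0.1,0,0,0,0,0],
)

```text
t: 22.37
eef_pos: [0.4883, -0.0599, 0.103]
tool_rot: [-179.9, -0.6, 160.0]
contact_force: [-0.0, -0.2, -0.5]
width: 0.892
grasp_force: 0.0
```

move_arm(
  dp=[
    [0,0,-0.03],
    [0,0,-0.06],
    [0,0,-0.08],
    [0,0,-0.08],
    [0,0,-0.08],
    [0,0,-0.08],
    [0,0,-0.08],
    [0,0,-0.08],
  ],
  twist=[
    [0,0,0],
    [0,0,0],
    [0,0,7],
    [0,0,14],
    [0,0,21],
    [0,0,28],
    [0,0,35],
    [0,0,42],
  ],
  hand=[0.3,0.4,0.4,0.4,0.4,0.4,0.4,0.4],
)

```text
t: 23.03
eef_pos: [0.4919, -0.0607, 0.1879]
tool_rot: [180.0, 0.0, 117.7]
contact_force: [0.1, 0.4, 0.6]
width: 0.6
grasp_force: 0.0
```

```bash
python3 - <<'E'
from h import *
b=read_camera("side");save(b,"side9.png");a=read_camera("top");save(a,"top9.png")
for c in(a,b):
    for t in("latch_knob","latch"):print(t,[(np.round(r["position"],4),round(r["confidence"],2)) for r in search_frame(c,t)[:2]])
    im=c["img"].astype(int);m=(im[...,2]>1.5*im[...,0])&(im[...,2]>80);k=proj(c,[.511,-.167,.09])[0];v,u=np.nonzero(m);s=np.hypot(u-k[0],v-k[1])<35;u,v=u[s],v[s]
    print("blue",len(u),"pred knob top",proj(c,[.5111,-.1673,.112])[0],"bottom",proj(c,[.5111,-.1673,.074])[0])
    # brightest-blue pixels are the knob's top
    t=im[v,u,2];w=t>np.percentile(t,92);print(u[w].mean(),v[w].mean(),t.max())
    h=v<v.min()+3;print("top rows",u[h].mean(),v.min(), "cols",u.max(),v[u==u.max()].mean())
plan([[.5111,-.1673,.16,70],[.5111,-.1673,.081,70]])
E
```

```text
latch_knob []
latch []
blue 521 pred knob top [327.14899291 188.05577745] bottom [325.05797639 189.59323353]
318.3 185.4 91
top rows 304.5 164 cols 339 175.5
latch_knob [(array([ 0.517 , -0.1349,  0.0748]), 0.59)]
latch [(array([ 0.5222, -0.1283,  0.078 ]), 0.7)]
blue 106 pred knob top [297.19383092 139.2436699 ] bottom [296.53973523 147.84011845]
288.55555555555554 148.11111111111111 168
top rows 298.4 139 cols 299 139.5
state 23.3333 [ 0.4918 -0.0607  0.1873] [1.7999e+02 2.0000e-02 1.1811e+02] [-0.5  0.3  1. ] [-14.  -2.  88.  -0.  94. -42.]
[0.5111, -0.1673, 0.16, 70] dp [-0.1032 -0.0332  0.0273] tw [2.000e-02 1.000e-02 4.811e+01] len 0.112
[0.5111, -0.1673, 0.081, 70] dp [ 0.    -0.     0.079] tw [0. 0. 0.] len 0.079
```

move_arm(
  dp=[
    [-0.015,-0.005,0],
    [-0.03,-0.01,0],
    [-0.045,-0.015,0],
    [-0.06,-0.02,0],
    [-0.075,-0.025,0.01],
    [-0.09,-0.029,0.018],
    [-0.1032,-0.0325,0.0273],
    [-0.1032,-0.0325,0.0273],
  ],
  twist=[
    [0,0,7],
    [0,0,14],
    [0,0,21],
    [0,0,28],
    [0,0,35],
    [0,0,42],
    [0,0,48.1],
    [0,0,48.1],
  ],
  hand=[0.4,0.4,0.4,0.4,0.4,0.4,0.4,0.4],
)

```text
t: 24.0
eef_pos: [0.5107, -0.1686, 0.1573]
tool_rot: [-179.8, 0.0, 69.7]
contact_force: [-0.2, 1.1, -0.5]
width: 0.603
grasp_force: 0.0
```

move_arm(
  dp=[
    [0,0,0],
    [0,0,0.01],
    [0,0,0.02],
  ],
  twist=[
    [0,0,0],
    [0,0,0],
    [0,0,0],
  ],
  hand=[0.4,0.4,0.4],
)

```text
t: 24.25
eef_pos: [0.5122, -0.1665, 0.1405]
tool_rot: [179.8, -0.0, 70.1]
contact_force: [-0.3, 0.4, 0.5]
width: 0.597
grasp_force: 0.0
```

```bash
python3 - <<'E'
from h import *
b=read_camera("side");a=read_camera("top")
plan([[.5115,-.167,.081,70]])
g=lambda c,x,y:cv2.resize(c["img"][y:y+75,x:x+50],(400,600),interpolation=cv2.INTER_CUBIC)
cv2.imwrite("pics/g10.png",np.hstack([g(a,300,150),g(b,270,110)])[...,::-1])
print((proj(b,[.5111,-.1673,.112])[0]-[270,110])*8+[404,4],(proj(b,[.5115,-.167,.14])[0]-[270,110])*8+[404,4])
E
```

```text
state 24.35 [ 0.5103 -0.1657  0.1375] [-1.7978e+02 -2.0000e-02  7.0020e+01] [ 0.3 -0.7 -0.6] [-24.   5.  87.   0.  89.  -4.]
[0.5115, -0.167, 0.081, 70] dp [-0.0008  0.0018  0.0565] tw [-0.22 -0.02  0.02] len 0.057
[621.55064735 237.9493592 ] [624.22072723 185.4850954 ]
```

View pics/g10.png

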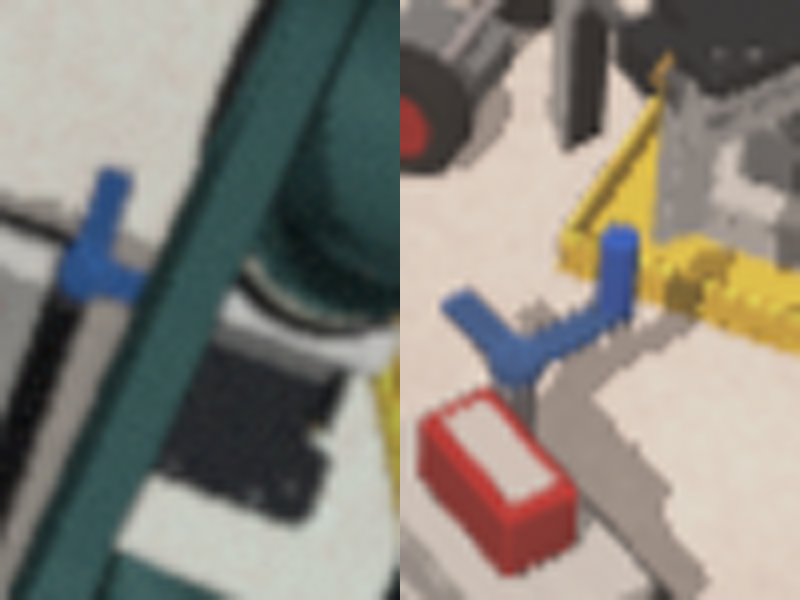

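move_arm(
  dp=[
    [0,0,0.015],
    [0,0,0.03],
    [0,0,0.045],
    [0,0,0.055],
    [0,0,0.059],
    [0,0,0.059],
    [0,0,0.059],
    [0,0,0.059],
  ],
  twist=[
    [0,0,0],
    [0,0,0],
    [0,0,0],
    [0,0,0],
    [0,0,0],
    [0,0,0],
    [0,0,0],
    [0,0,0],
  ],
  hand=[0.4,0.4,0.4,0.4,0.4,0.6,0.7,0.8],
)

```text
t: 25.02
eef_pos: [0.5122, -0.1672, 0.0818]
tool_rot: [179.9, 0.0, 69.9]
contact_force: [0.0, 0.1, -0.9]
width: 0.419
grasp_force: 0.0
```

move_arm(
  dp=[
    [0,0,0],
    [0,0,0],
    [0,0,0],
    [0,0,0],
    [0,0,0],
  ],
  twist=[
    [0,0,0],
    [0,0,0],
    [0,0,0],
    [0,0,0],
    [0,0,0],
  ],
  hand=[1,1,1,1,1],
)

```text
t: 25.43
eef_pos: [0.5122, -0.1676, 0.0814]
tool_rot: [179.9, 0.0, 69.9]
contact_force: [1.3, -0.8, 1.4]
width: 0.168
grasp_force: 30.0
```

```bash
python3 - <<'E'
from h import *
s=get_state();p=s["eef_pos"];print(p,s["tool_rot"],s["width"],s["contact_force"])
piv=tf([.49245,-.0605,-20],np.array([[.054,-.046,0]]))[0];d=p[:2]-piv[:2];r=np.hypot(*d);a=np.degrees(np.arctan2(d[1],d[0]));print("pivot",piv,"r",r,"ang",a)
R0=Ro.from_euler("xyz",[180,0,s["tool_rot"][2]],degrees=True)
for k in range(1,15):
    th=np.radians(a+6.8*k);X=np.array([piv[0]+.048*np.cos(th),piv[1]+.048*np.sin(th),p[2]]);print(k,a+6.8*k,np.round(R0.inv().apply(X-p),4),-6.8*k)
E
```

```text
[ 0.51215772 -0.16762143  0.08136692] [1.79875987e+02 3.84532289e-02 6.98873604e+01] 0.16786067862617765 [ 1.26724463 -0.77135863  1.39718831]
pivot [ 0.52746047 -0.12219495  0.        ] r 0.04793473989510919 ang -108.61705426092429
1 -101.8170542609243 [0.0004 0.0057 0.    ] -6.8
2 -95.0170542609243 [0.0016 0.0112 0.    ] -13.6
3 -88.2170542609243 [0.0034 0.0166 0.    ] -20.4
4 -81.41705426092429 [0.0058 0.0218 0.    ] -27.2
5 -74.61705426092429 [0.0088 0.0266 0.    ] -34.0
6 -67.8170542609243 [0.0124 0.0311 0.    ] -40.8
7 -61.01705426092429 [0.0165 0.035  0.    ] -47.6
8 -54.21705426092429 [0.021  0.0385 0.    ] -54.4
9 -47.417054260924296 [0.0259 0.0414 0.    ] -61.199999999999996
10 -40.61705426092429 [0.0311 0.0437 0.    ] -68.0
11 -33.817054260924294 [0.0365 0.0454 0.    ] -74.8
12 -27.017054260924297 [0.0421 0.0464 0.    ] -81.6
13 -20.2170542609243 [0.0478 0.0467 0.    ] -88.39999999999999
14 -13.417054260924289 [0.0535 0.0464 0.    ] -95.2
```

move_arm(
  dp=[
    [0.0004,0.0057,0],
    [0.0016,0.0112,0],
    [0.0034,0.0166,0],
    [0.0058,0.0218,0],
    [0.0088,0.0266,0],
    [0.0124,0.0311,0],
    [0.0165,0.035,0],
    [0.0165,0.035,0],
  ],
  twist=[
    [0,0,-6.8],
    [0,0,-13.6],
    [0,0,-20.4],
    [0,0,-27.2],
    [0,0,-34],
    [0,0,-40.8],
    [0,0,-47.6],
    [0,0,-47.6],
  ],
  hand=[1,1,1,1,1,1,1,1],
)

```text
t: 26.1
eef_pos: [0.5514, -0.165, 0.0814]
tool_rot: [180.0, 0.2, 117.6]
contact_force: [2.8, -4.8, 1.3]
width: 0.165
grasp_force: 30.0
```

```bash
python3 - <<'E'
from h import *
s=get_state();p=s["eef_pos"];print(p,s["tool_rot"],s["width"],s["contact_force"])
piv=np.array([.5275,-.1222]);d=p[:2]-piv;a=np.degrees(np.arctan2(d[1],d[0]));print("r",np.hypot(*d),"ang",a)
R0=Ro.from_euler("xyz",[180,0,s["tool_rot"][2]],degrees=True)
for k in range(1,9):
    th=np.radians(a+6*k);X=np.array([piv[0]+.048*np.cos(th),piv[1]+.048*np.sin(th),p[2]]);print(k,round(a+6*k,1),np.round(R0.inv().apply(X-p),4),-6*k)
E
```

```text
[ 0.551399   -0.16499996  0.08142489] [179.96512433   0.23333364 117.61736918] 0.16493175086254352 [ 2.80576038 -4.83537252  1.2802511 ]
r 0.04902039189801953 ang -60.821512859966624
1 -54.8 [0.0014 0.005  0.    ] -6
2 -48.8 [0.0023 0.0099 0.    ] -12
3 -42.8 [0.0038 0.0147 0.    ] -18
4 -36.8 [0.0057 0.0194 0.    ] -24
5 -30.8 [0.0081 0.0238 0.    ] -30
6 -24.8 [0.011  0.0279 0.    ] -36
7 -18.8 [0.0142 0.0317 0.    ] -42
8 -12.8 [0.0179 0.0352 0.    ] -48
```

move_arm(
  dp=[
    [0.0007,0.005,0],
    [0.0016,0.0099,0],
    [0.003,0.0147,0],
    [0.005,0.0194,0],
    [0.0074,0.0238,0],
    [0.0102,0.028,0],
    [0.013,0.0312,0],
    [0.013,0.0312,0],
  ],
  twist=[
    [0,0,-6],
    [0,0,-12],
    [0,0,-18],
    [0,0,-24],
    [0,0,-30],
    [0,0,-36],
    [0,0,-41],
    [0,0,-41],
  ],
  hand=[1,1,1,1,1,1,1,1],
)

```text
t: 26.77
eef_pos: [0.5739, -0.1392, 0.0815]
tool_rot: [-179.9, 0.4, 158.5]
contact_force: [4.9, -5.9, -0.9]
width: 0.161
grasp_force: 30.0
```

```bash
python3 - <<'E'
from h import *
s=get_state();p=s["eef_pos"];print(p,s["tool_rot"],s["width"],s["contact_force"],s["ft_torque"])
d=p[:2]-np.array([.5275,-.1222]);print("r",np.hypot(*d),"ang",np.degrees(np.arctan2(d[1],d[0])))
E
```

```text
[ 0.57391536 -0.13917272  0.08151079] [-179.90636625    0.37511973  158.50426271] 0.16053198631916177 [ 4.8956948  -5.9248576  -0.94870363] [-0.89981367 -1.05663918  0.24827389]
r 0.04942123465266369 ang -20.085964430499196
```

move_arm(
  dp=[
    [-0.001,0.0015,0],
    [-0.001,0.003,0],
    [-0.001,0.003,0],
    [-0.001,0.003,0],
  ],
  twist=[
    [0,0,-1],
    [0,0,-1.5],
    [0,0,-1.5],
    [0,0,-1.5],
  ],
  hand=[1,1,1,1],
)

```text
t: 27.1
eef_pos: [0.5741, -0.1388, 0.0814]
tool_rot: [-179.7, 0.2, 159.7]
contact_force: [0.8, -8.6, 0.2]
width: 0.164
grasp_force: 30.0
```

move_arm(
  dp=[
    [0,-0.002,0],
    [0,-0.002,0],
    [0,-0.002,0],
    [0,-0.002,0],
    [0,-0.002,0],
    [0,-0.002,0],
    [0,-0.002,-0.02],
    [0,-0.002,-0.05],
  ],
  twist=[
    [0,0,0],
    [0,0,0],
    [0,0,0],
    [0,0,0],
    [0,0,0],
    [0,0,0],
    [0,0,0],
    [0,0,0],
  ],
  hand=[1,0.7,0.5,0.5,0.5,0.5,0.5,0.5],
)

```text
t: 27.77
eef_pos: [0.5703, -0.1358, 0.1268]
tool_rot: [-180.0, -0.5, 160.0]
contact_force: [0.2, -0.7, 0.2]
width: 0.498
grasp_force: 0.0
```

move_arm(
  dp=[
    [0,0,-0.03],
    [0,0,-0.06],
    [0,0.02,-0.09],
    [0,0.03,-0.12],
    [0,0.04,-0.14],
    [0,0.04,-0.14],
    [0,0.04,-0.14],
    [0,0.04,-0.14],
  ],
  twist=[
    [0,0,0],
    [0,0,0],
    [0,0,0],
    [0,0,0],
    [0,0,0],
    [0,0,0],
    [0,0,0],
    [0,0,0],
  ],
  hand=[0.5,0.5,0.5,0.5,0.5,0.5,0.5,0.5],
)

```text
t: 28.43
eef_pos: [0.586, -0.0996, 0.2685]
tool_rot: [-180.0, -0.2, 160.0]
contact_force: [-0.4, -0.4, -1.2]
width: 0.5
grasp_force: 0.0
```

```bash
python3 - <<'E'
from h import *
b=read_camera("side");a=read_camera("top");save(b,"side11.png")
plan([])
S=[.49245,-.0605,-20]
for n,X in(("knob top",(102,-46,112)),("nose end",(54,-4,74)),("piv",(54,-46,74))):print(n,proj(b,tf(S,np.array([X])/1000))[0])
im=b["img"].astype(int);m=(im[...,2]>1.5*im[...,0])&(im[...,2]>70);m[:100]=0;m[200:]=0;m[:,:240]=0;m[:,330:]=0;v,u=np.nonzero(m);print(len(u),u.min(),u.max(),v.min(),v.max(),"knob top",u[v<v.min()+3].mean())
A=np.rint(cv2.minAreaRect(np.c_[u,v].astype(np.float32))[0]);print(A)
for y in range(v.min(),v.max()+1,3):print(y,u[v==y].min(),u[v==y].max())
r=near(b,"red_pack",S,.07);print(r[2],silfit([(b,r[1])],PACK[::2],S,.03))
r=near(b,"grey_pack",[.508,-.311],.05)
if r is not None:print(r[0],r[2],silfit([(b,r[1])],PACK,[.508,-.311,10.3],.004))
E
```

```text
state 28.5333 [ 0.5857 -0.0998  0.2677] [-179.96   -0.29  159.95] [-0.2  0.8  0.7] [-15.  11.  65.  -0. 104. -85.]
knob top [275.6763126  135.73169838]
nose end [272.35409511 159.00018205]
piv [283.75721395 153.74534813]
129 273 287 135 160 knob top 276.0
[280. 148.]
135 275 277
138 274 278
141 274 277
144 274 277
147 276 279
150 278 281
153 281 286
156 278 286
159 273 276
0.77 (array([  0.4886753 ,  -0.06040473, -20.21079679]), np.float64(0.07))
4.465454570958751 0.58 (array([ 0.50872242, -0.31147632,  9.3200114 ]), np.float64(0.052))
```

```bash
python3 -c "from bench import *; print(job_done())"
```

```text
the job is handed in; nothing more can be done
None
```

I handed the job in at about 28.5 s of the 64 s allowed. The grey pack is upright in the tray, the contact finger reached its stop and sprang back, the red pack is home and level, and the latch is shut; no verdict was reported.

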